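# Fix the microphone bracket to its test rail

## Robot

A 6-joint arm with a two-finger parallel gripper is mounted at the origin on the work surface. World frame = base frame: x ahead of the robot, y to its left, z up, the work surface at z = 0. Lengths are in mm, angles in rad, forces in N, time in s.
With the tool pointing down it reaches from about 300 to 775 mm from the base axis. Payload 14.6 kg.
Tool frame: the origin (TCP) lies between the finger pads; the fingertips stand 19 mm ahead of it and the grasp point (between the pads) is the TCP; z points along the fingers, y is the line along which they close (so a half turn about z gives the same grasp; the last joint's range is limited). The gripper opens to 94 mm and grips with 3 to 60 N. Pads are 16 mm wide; open, the fingers measure 119 mm over their backs; the gripper's body (75 mm by 177 mm) begins 78 mm behind the grasp point.
Start: joints at [1.218, 0.3, 1.521, -0, 1.321, -0.067], TCP at [155.056, 527.681, 224.446] pointing down, gripper open.
Joint ranges: [-3.03, 3.03], [-0.79, 2.21], [0.23, 2.52], [-1.04, 4.18], [0, 3.07], [-2.55, 2.55]. Speed limits (rad/s): [2.22, 2.22, 2.57, 3.14, 3.14, 3.14].

## Interface

Orientations are given as [roll, pitch, yaw] about the fixed x, y, z axes, in that order (R = Rz(yaw) Ry(pitch) Rx(roll)).
In Python, from cell import monitor, imaging, job, find_in, trace gives the robot as it stands. The module is installed in compiled form; this text tells all that it offers.
- The arm moves only by the tool arm_command, never from a script. Its argument "steps" is a list of rows, each a list of 5 numbers: the opening, from 0 (shut) to 1 (fully open), then the shift along the tool's x, y, z in mm, then the turn about the tool's z in degrees. In form: [[gripper, dx, dy, dz, turn], ...]. A call has 1 to 20 rows; each row is the pose to reach, as a shift and turn from the pose commanded when the call began, along the tool's axes at that moment; what a row does not reach only later rows make up. A row lasts 1/8 s, in which the tool goes at most 62.5 mm and 10.7 degrees, less where a joint would pass 70% of its speed; a pose out of reach is approached as far as the arm can. A call with a gripper value outside its range is refused whole. The fingers move at their own pace and stop on an object; "force" is the grip in N (left out, the last holds). Time passes only in rows, so rows that repeat a pose let the fingers close. It gives the time, the measured TCP pose, the force, the opening and the grip force at its end, in the units of the state.
- monitor.read_state(): the state, without advancing time (a new reading comes with each control period).
- imaging.camera(name): name is "scene" or "top" or "wrist"; returns a dict with "img" (420x560x3 uint8, red, green, blue), "mtx" (3x3 intrinsics, pixels), "D" ([k1, k2, p1, p2, k3] as OpenCV has them; the pictures are not rectified), "view" (4x4, takes a point from world to camera coordinates). Camera axes: x right, y down, z forward; pixel columns grow to the right and rows downward; lengths in mm; the calibration is good to about 2 mm. A picture is of the moment at which its call begins. There is no depth.
- job.sign_off(): hands the job in; it is judged then, once.
Trained networks look in a picture, given as the dict that the camera call returned (one of the last four; its "shot" number tells which), for a name from the list of things; names that differ only in an ending like _2 or _b are one class to them, and where a whole thing is asked for, a point or a joint stands for the part that bears it (a point fixed in the world has none). Each returns a list of dicts, best first, with "p" (0 to 1); they miss things now and then, are a little off and sometimes report something else, mostly with a low value. They report only what shows in the picture. A call takes as long as a camera call. They do not tell look-alikes from the thing itself.
- find_in(picture, target): "rect" ([centre column, centre row, width, height] in pixels, round what is visible of it).
- trace(picture, target): "region" (420x560 bool, what is visible of it) and "rect" ([centre column, centre row, width, height] in pixels, round what is visible of it).
The state is a dict: "clock": time; "joints": joint angles; "qd": joint speeds; "effort": joint torques, N m; "eef_pos": TCP position; "eef_rot": TCP orientation; "wrist_force": force on the tool from outside, world axes, zero at the start; "moment": the same for the moment, N m; "finger_gap": finger opening in mm; "finger_force": force on a finger pad.
Only numpy, scipy, OpenCV 4.12 (cv2) and the standard library are available. Lean on these libraries where they do the work, as an engineer would, in place of code of your own. Each camera call takes 0.05 s, during which the arm holds its last target. There are 200 camera calls.

## Task

Take the wing-headed thumbscrew from the wooden rack and put it down through the hole in the microphone bracket, sliding the bracket along its rail until its hole lines up with the square socket hidden in the rail beneath and the screw drops fully home, its collar flat on the bracket. Then give it about a quarter turn clockwise (seen from above) so that it locks, and let go. Feel for the socket with light pressure and never force it; leave the other screws in the rack and the other things on the bench alone.

Things in the scene. Friction and masses are not known exactly. Their poses are not given: they have to be found in the camera images.
- rail: fixed aluminium test rail, 60 mm wide (x), 300 mm long (y), 28 mm tall; origin at the centre of its underside on the bench; y runs along the rail, the way the bracket slides. A groove in its top holds a flat steel nut bar, level with the rail's top (28 mm above the bench), wedged fast
- groove_mid (a point): middle of the nut bar's top face at the rail's middle, axes as the rail's. The bar has one square socket, 10 x 10 mm, 12 mm deep, sides parallel to the rail, on the rail's centre line but anywhere from y = -16 to +16 mm of this point. The bracket's foot hides it and its place is not measured: find it by feel
- bracket (a joint): slide of the microphone bracket along the rail's +y, in m; 0 puts its hole over the rail's middle, range -0.044 to 0.022. It starts at -0.042 to -0.028. Stiff: it takes about 2 N to slide and stays where left; anything in its hole drags it along
- bracket_hole (a point): centre of the top rim of the round hole, 15 mm across, straight down through the bracket's grey flat foot; axes as the rail's. The foot is 60 mm wide, 14 mm thick, its top 42.5 mm above the bench, and reaches 65 mm from the hole along -y. A microphone 46 mm thick lies across the bracket 110 mm from the hole on the +y side, its top 97 mm above the bench
- thumbscrew_grip (a point): centre of the flat wing of the steel thumbscrew (about 60 g), which stands upright in one of the three holes of the rack. The wing is 26 mm wide (its x), 9 mm thick (its y: grip it across this) and 30 mm tall (z up). The collar's underside is 23 mm below this point
- thumbscrew_seat (a point): centre of the underside of the thumbscrew's round collar (26 mm across, 3 mm thick); z is the screw's axis. Below it: a 12 mm round shank 14.5 mm long, then the square tip. When the tip rests on the nut bar, beside the socket, the collar stands 9 mm above the bracket; with the tip in the socket it comes flat onto it
- thumbscrew_tip (a point): lower end of the thumbscrew, 23.5 mm below the collar's underside: a square tip, 8.5 x 8.5 mm and 5 mm long, sides parallel to the wing's, ending in a blunt square taper 4 mm long, 5 mm wide at its end. It enters the socket in any of the four quarter-turn positions, within about 10 degrees
- thumbscrew: the thumbscrew as a whole; origin at the centre of its collar's underside, axes as its wing's
- lock (a joint): angle of the rotary lock (the square socket itself), rad: 0 at the start, grows as the thumbscrew in it is turned clockwise seen from above, up to 1.75; stays where left, takes about 0.06 N m. The tip has up to 0.2 rad of play either way in the socket. Locked beyond 0.9
- rack: fixed wooden screw rack, 200 (x) x 50 x 26 mm, origin at the centre of its underside; three holes 15 mm across and 26 mm deep on its centre line at x = -65, 0 and 65 mm, one screw in each, resting on its collar
- knobscrew: round-knob screw of the rack: 26 mm round head, no wing
- capscrew: short-headed screw of the rack: 18 mm round head, no wing
- spool: solder spool, 60 mm across, 42 mm tall, standing
- glue: small bottle, 36 mm across, 100 mm tall
- driver: screwdriver lying on the bench
- grille: open metal cup (a microphone grille), 52 mm across, 50 mm tall
- meter: yellow multimeter lying flat, 85 x 170 x 40 mm
- tray: grey parts tray, 100 x 140 x 25 mm
Not all that is in view belongs to the job. What is shaped like the thumbscrew but yellow is not meant.

How it is judged (in metres and radians):
On the way:
1. the thumbscrew is through both holes, its collar flat on the bracket, the lock not yet turned (horizontal distance between thumbscrew_seat and bracket_hole below 0.004 m and z of thumbscrew_seat in the frame of bracket_hole between -0.003 and 0.002 m and angle between thumbscrew_seat's own z axis and vertical below 0.08 rad and value of joint lock below 0.6 rad), for 0.1 s.
At the end, for the whole second after the job is handed in: the thumbscrew stands upright (within 0.08 rad) in the bracket's hole (axis within 4 mm of its centre), its collar within 2 mm of the bracket's top, the lock turned by more than 0.9 rad; the screw is released and at rest (horizontal distance between thumbscrew_seat and bracket_hole below 0.004 m and z of thumbscrew_seat in the frame of bracket_hole between -0.003 and 0.002 m and angle between thumbscrew_seat's own z axis and vertical below 0.08 rad and value of joint lock above 0.9 rad and linear speed of thumbscrew below 0.02 m/s and contact force between thumbscrew and the fingers below 0.1 N); the robot touches nothing.
It fails at once if the thumbscrew is pressed or jammed against the rail, its bracket or its socket with more than 30 N before it has turned the lock (contact force between thumbscrew and rail above 30 N and value of joint lock below 0.1 rad).
It fails at once if the robot itself presses on the rail, the bracket or the microphone with more than 25 N (contact force between any of the fingers, the arm and rail above 25 N).
It fails at once if another screw or another thing on the bench is moved by more than 20 mm (distance of any of knobscrew, capscrew, spool, glue, driver, grille, meter, tray from where it was at the start of the episode above 0.02 m).
It also fails if it takes over 72 s, if anything falls off the work surface, if the arm or the gripper's body presses on something with over 40 N, if the wrist force passes 120 N, or if a joint passes its speed limit or range.

## Working session

There is one attempt and no reset: what is moved stays moved. The work goes in short steps, Python scripts to look and compute and a tool call to move; the robot and the scene stay as the last step left them, time stands still between calls to the robot, and variables do not carry over. Pictures are saved under pics/ and viewed, at most 10 in all, crops included, and the job is handed in when it is done.

Besides the shell and the picture viewer there is one more tool, called after "Emit:" by a JSON object that holds its "api" and its "payload". arm_command: Moves the arm, as the interface text tells. Its arguments: {"type":"object","properties":{"steps":{"type":"array","items":{"type":"array","items":{"type":"number"}}},"force":{"type":"number"}},"required":["steps"]}

```bash
mkdir -p pics; cat > h.py <<'E'
import numpy as np, cv2
from cell import monitor, imaging, job, find_in, trace
def save(p,name,crop=None,s=1):
    im=p["img"]
    if crop: im=im[crop[1]:crop[3],crop[0]:crop[2]]
    im=cv2.resize(im,None,fx=s,fy=s,interpolation=cv2.INTER_CUBIC)
    cv2.imwrite("pics/"+name,im[:,:,::-1])
def ray(p,uv):
    n=cv2.undistortPoints(np.array([[uv]],float),p["mtx"],p["D"])[0,0]
    V=p["view"];R,t=V[:3,:3],V[:3,3]
    return -R.T@t, R.T@np.array([n[0],n[1],1])
def onz(p,uv,z):
    c,d=ray(p,uv); return c+d*(z-c[2])/d[2]
def proj(p,X):
    V=p["view"];return cv2.projectPoints(np.array(X,float).reshape(-1,1,3),cv2.Rodrigues(V[:3,:3])[0],V[:3,3],p["mtx"],p["D"])[0][:,0]
E
python3 - <<'E'
from h import *
print(monitor.read_state())
a=imaging.camera("top");b=imaging.camera("scene")
for n,p in(("top",a),("scene",b)):
    print(n,p["view"].round(3).tolist(),p["mtx"].tolist())
    for t in("thumbscrew","rack","rail","bracket","knobscrew","capscrew"):
        print(t,[(round(r["p"],2),np.round(r["rect"]).tolist()) for r in find_in(p,t)[:4]])
im=np.hstack([a["img"],b["img"]]);save(a,"top0.png",s=1.4);save(b,"scene0.png",s=1.4)
E
```

```text
{'clock': 0.0, 'joints': array([ 1.21840031e+00,  3.00504997e-01,  1.52157683e+00, -1.20188733e-05,
        1.32071448e+00, -6.66215453e-02]), 'qd': array([ 0.00127642, -0.00111423,  0.00153008, -0.00217608,  0.00128597,
       -0.00028832]), 'effort': array([ 7.18983938e-04, -5.31808376e+01, -3.52740490e+01,  7.08535127e-02,
        2.45311571e-02, -8.36211211e-05]), 'eef_pos': array([154.97819681, 527.46020884, 223.86952646]), 'eef_rot': array([-3.14039090e+00, -6.85143322e-05,  2.85582112e+00]), 'wrist_force': array([ 0.05462709,  0.58942378, -0.4261589 ]), 'moment': array([-0.02799687, -0.02824437,  0.00041542]), 'finger_force': 0.0, 'finger_gap': 93.95994613940488}
top [[-0.028, -1.0, -0.006, 59.91], [-0.998, 0.028, -0.054, 613.7], [0.054, 0.005, -0.999, 1495.653], [0.0, 0.0, 0.0, 1.0]] [[504.59964390974864, 0.0, 278.49957851762656], [0.0, 504.59964390974864, 213.28004826513455], [0.0, 0.0, 1.0]]
thumbscrew [(0.44, [167.0, 223.0, 4.0, 8.0]), (0.38, [210.0, 247.0, 11.0, 4.0])]
rack [(0.74, [211.0, 246.0, 29.0, 61.0])]
rail [(0.81, [331.0, 221.0, 100.0, 40.0])]
bracket []
knobscrew [(0.57, [206.0, 268.0, 12.0, 6.0])]
capscrew [(0.59, [211.0, 249.0, 30.0, 66.0]), (0.51, [216.0, 225.0, 8.0, 4.0])]
scene [[-0.539, 0.842, 0.005, 301.285], [0.507, 0.33, -0.797, -260.896], [-0.673, -0.427, -0.604, 1328.055], [0.0, 0.0, 0.0, 1.0]] [[384.69948337559896, 0.0, 280.51370358316774], [0.0, 384.69948337559896, 207.18791023919923], [0.0, 0.0, 1.0]]
thumbscrew [(0.54, [383.0, 230.0, 13.0, 17.0]), (0.54, [434.0, 275.0, 16.0, 23.0])]
rack [(0.89, [380.0, 244.0, 70.0, 56.0])]
rail [(0.72, [241.0, 204.0, 109.0, 53.0])]
bracket [(0.62, [258.0, 273.0, 25.0, 35.0]), (0.45, [384.0, 230.0, 18.0, 12.0])]
knobscrew [(0.58, [400.0, 219.0, 8.0, 12.0])]
capscrew [(0.66, [364.0, 246.0, 11.0, 12.0])]
```

View pics/top0.png

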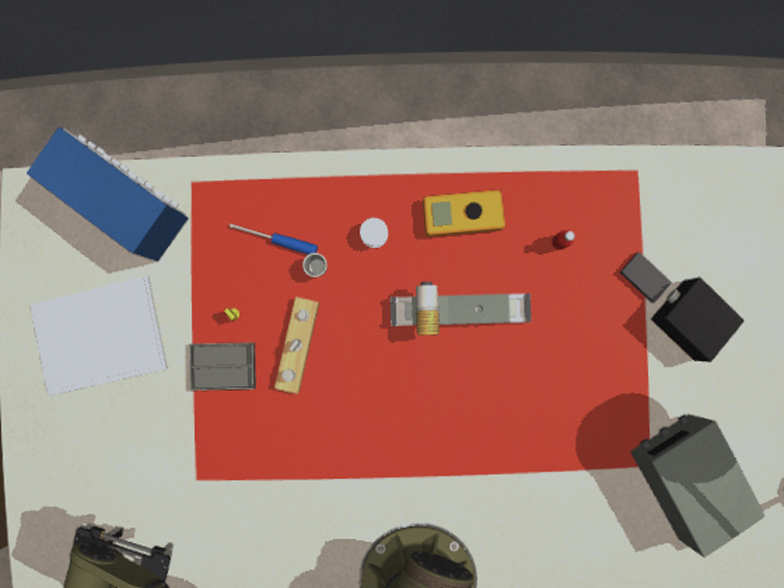

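View pics/scene0.png

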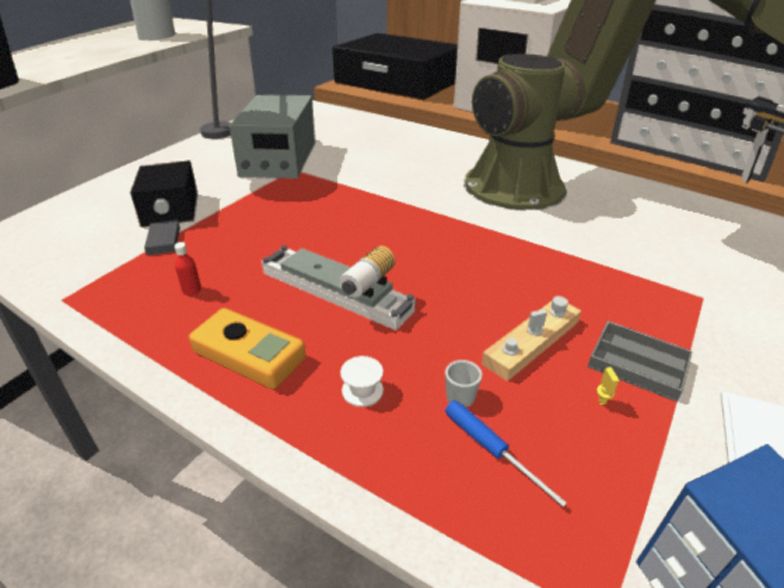

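The top view shows the rack at (211,246) with three screws: the round knob at (206,268), the flat silver wing in the middle at (210,247) and the small cap at (216,225). The yellow look-alike is at (167,223), off the rack. The rail runs along image x near (331,221), with the bracket hole at about (341,220) and the microphone at (306,221). The middle rack screw fits: it is silver, winged and in the rack. I'll confirm it with a crop while measuring.

```bash
python3 - <<'E'
from h import *
a=imaging.camera("top")
save(a,"rackcrop.png",(150,200,390,290),3.3)
print("screw",onz(a,(210,247),60),"knob",onz(a,(206,268),50),"cap",onz(a,(216,225),40))
print("hole",onz(a,(478/1.4,309/1.4),42.5))
for n in("rack","rail"):
    r=trace(a,n)[0]; c,_=cv2.findContours(r["region"].astype(np.uint8),0,2)
    c=max(c,key=cv2.contourArea); q=cv2.boxPoints(cv2.minAreaRect(c)); print(n,r["p"],[onz(a,x,26)[:2].round(1).tolist() for x in q])
for t in ("thumbscrew","thumbscrew_grip","bracket_hole"):
  for r in trace(a,t)[:2]:
    c,_=cv2.findContours(r["region"].astype(np.uint8),0,2)
    c=max(c,key=cv2.contourArea);print(t,r["p"],cv2.minAreaRect(c))
E
```

```text
screw [520.02464198 244.82917202  60.        ] knob [458.64481447 259.59947291  50.        ] cap [584.38642143 228.34329723  40.        ]
hole [ 586.56037071 -142.36143067   42.5       ]
rack 0.56 [[430.7, 298.9], [628.2, 249.8], [613.3, 190.6], [416.4, 239.7]]
rail 0.68 [[651.3, 43.1], [643.1, -256.8], [529.3, -252.5], [538.2, 46.3]]
thumbscrew 0.6 ((211.0, 246.5), (7.0, 8.0), 90.0)
thumbscrew 0.58 ((165.5, 224.5), (7.0, 9.0), 90.0)
thumbscrew_grip 0.47 ((266.5, 166.0), (20.0, 19.0), 90.0)
bracket_hole 0.8 ((329.5, 220.5), (37.0, 69.0), 90.0)
bracket_hole 0.25 ((328.5, 221.0), (38.0, 99.0), 90.0)
```

View pics/rackcrop.png

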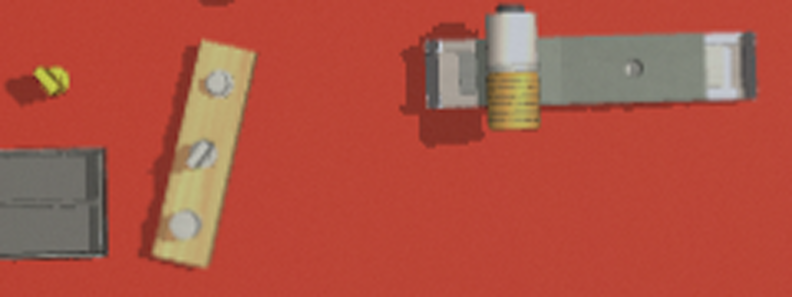

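The crop confirms it: the middle rack screw (crop (200,155)) is silver with a flat diagonal wing. The one at (52,80) is the yellow look-alike. Next I'll move above the screw.

Emit:
{"api": "arm_command", "payload": {"steps": [[1, -60, -24, 0, 0], [1, -120, -48, 0, 0], [1, -180, -72, 0, 0], [1, -240, -95, 0, 0], [1, -300, -118, 0, 0], [1, -360, -141, 0, 0], [1, -400, -157, 0, 0], [1, -430, -168, 0, 0], [1, -430, -168, 0, 0], [1, -430, -168, 0, 0]], "force": 20}}

```text
clock: 2.25
eef_pos: [519.7, 245.7, 224.4]
eef_rot: [-3.142, -0.0, 2.856]
wrist_force: [0.6, -0.7, 0.3]
finger_gap: 93.8
finger_force: 0.0
```

```bash
python3 - <<'E'
from h import *
s=monitor.read_state();print(s["clock"],s["eef_pos"],s["eef_rot"])
w=imaging.camera("wrist");save(w,"w1.png",s=1.4)
print(w["view"].round(3).tolist(),w["mtx"][0,0])
for t in("thumbscrew","rack","knobscrew","capscrew"):
    for r in trace(w,t)[:2]:
        c,_=cv2.findContours(r["region"].astype(np.uint8),0,2);c=max(c,key=cv2.contourArea);print(t,round(r["p"],2),np.round(r["rect"]),cv2.minAreaRect(c))
print(proj(w,[[520,245,64],[520,245,26],[584,228,40]]))
E
```

```text
2.25 [519.71063216 245.73020044 224.36754441] [-3.14155733e+00 -3.20386489e-04  2.85607656e+00]
[[0.282, 0.959, 0.001, -383.866], [0.933, -0.275, 0.231, -441.323], [0.222, -0.065, -0.973, 290.32], [0.0, 0.0, 0.0, 1.0]] 303.85792606648033
thumbscrew 0.93 [415. 223.  36.  24.] ((414.3824157714844, 220.4706268310547), (36.865413665771484, 21.10059928894043), 14.03624439239502)
thumbscrew 0.86 [283. 199.  20.  32.] ((283.0365905761719, 197.8292694091797), (20.77111053466797, 26.86189079284668), 38.65980529785156)
rack 0.56 [287. 191.  52. 166.] ((284.2744445800781, 190.10643005371094), (164.3900604248047, 44.124847412109375), 88.36341857910156)
knobscrew 0.87 [285. 142.  28.  23.] ((283.2500305175781, 139.75), (22.62741470336914, 21.920310974121094), 45.0)
knobscrew 0.64 [284. 198.  15.  26.] ((285.0, 198.5), (27.0, 20.0), 90.0)
capscrew 0.68 [286. 247.  24.  19.] ((287.0000305175781, 247.00003051757812), (19.798988342285156, 19.798988342285156), 45.0)
[[283.00322166 200.49036945]
 [283.16873952 193.98051354]
 [284.65120659 250.19642982]]
```

View pics/w1.png

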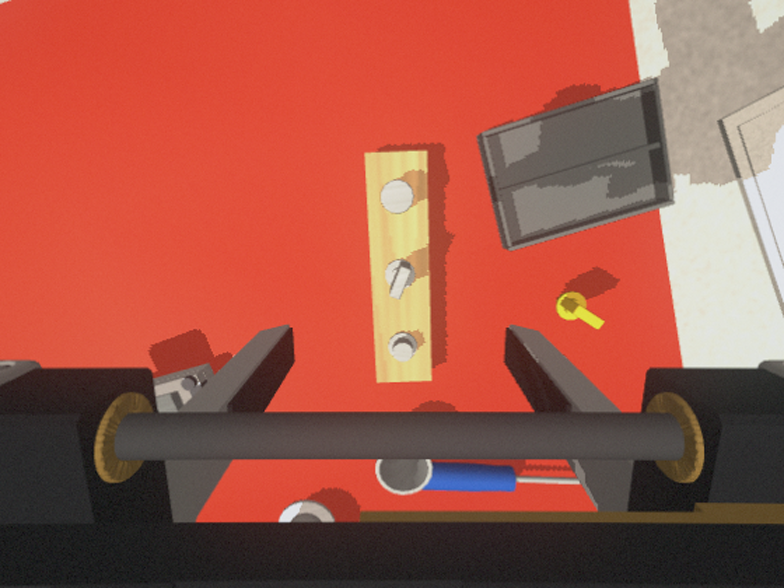

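The wrist view shows the rack with knob (285,142), wing screw (283,198) and cap (286,247). The yellow look-alike is at (415,223). The position (520,245) fits the picture to about 1 mm. I'll descend and turn about 20° so the fingers close across the wing, then check.

Emit:
{"api": "arm_command", "payload": {"steps": [[1, 0, 0, 20, 7], [1, 0, 0, 40, 14], [1, 0, 0, 60, 20], [1, 0, 0, 75, 20], [1, 0, 0, 75, 20], [1, 0, 0, 75, 20]]}}

```text
clock: 3.25
eef_pos: [520.5, 245.5, 150.2]
eef_rot: [3.141, 0.001, 2.508]
wrist_force: [0.0, -0.6, 0.3]
finger_gap: 93.9
finger_force: 0.0
```

```bash
python3 - <<'E'
from h import *
s=monitor.read_state();print(s["clock"],s["eef_pos"],s["eef_rot"])
w=imaging.camera("wrist");save(w,"w2.png",(180,100,380,300),3)
for t in("thumbscrew","thumbscrew_grip"):
    for r in trace(w,t)[:2]:
        print(t,round(r["p"],2),np.round(r["rect"]))
p=s["eef_pos"];y=s["eef_rot"][2]
# ideal wing top corners at centre (520,245), yaw along tool x
c,sn=np.cos(y),np.sin(y)
q=[[520+a*c+b*sn,245+a*sn-b*c,64] for a,b in((13,4.5),(13,-4.5),(-13,-4.5),(-13,4.5))]
print(((proj(w,q)-[180,100])*3).round())
E
```

```text
3.25 [520.5185855  245.47172894 150.22153738] [3.14070244e+00 5.45476874e-04 2.50817526e+00]
thumbscrew 0.96 [283. 215.  31.  43.]
thumbscrew 0.9 [456. 184.  47.  23.]
thumbscrew_grip 0.84 [287. 215.  22.  38.]
thumbscrew_grip 0.7 [458. 184.  52.  23.]
[[324. 310.]
 [291. 310.]
 [292. 399.]
 [324. 399.]]
```

View pics/w2.png

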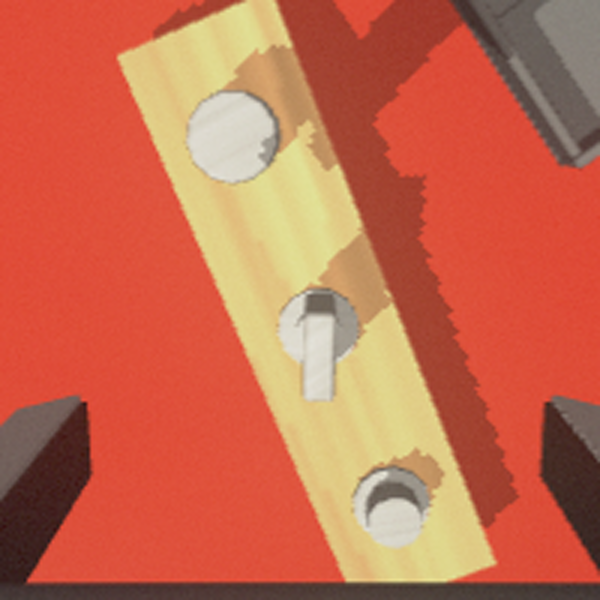

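In the crop the wing's top face runs from (304,316) to (334,400). The angle is right, and the centre lies about 3 mm further along tool +y than modelled. I'll correct that and grasp.

Emit:
{"api": "arm_command", "payload": {"steps": [[0.5, 0, 2.3, 20, 0], [0.5, 0, 2.3, 45, 0], [0.5, 0, 2.3, 70, 0], [0.5, 0, 2.3, 88, 0], [0.5, 0, 2.3, 98, 0], [0.5, 0, 2.3, 98, 0], [0.5, 0, 2.3, 98, 0], [0, 0, 2.3, 98, 0], [0, 0, 2.3, 98, 0], [0, 0, 2.3, 98, 0], [0, 0, 2.3, 98, 0], [0, 0, 2.3, 98, 0], [0, 0, 2.3, 98, 0], [0, 0, 2.3, 98, 0]], "force": 20}}

```text
clock: 5.15
eef_pos: [521.7, 247.1, 51.5]
eef_rot: [3.141, 0.0, 2.507]
wrist_force: [-0.1, -0.5, 1.0]
finger_gap: 11.9
finger_force: 20.0
```

Emit:
{"api": "arm_command", "payload": {"steps": [[0, 0, 0, -15, 0], [0, 0, 0, -40, 0], [0, 0, 0, -70, 0], [0, 0, 0, -100, 0], [0, 0, 0, -110, 0], [0, 0, 0, -110, 0], [0, 0, 0, -110, 0]]}}

```text
clock: 6.02
eef_pos: [521.2, 246.9, 160.2]
eef_rot: [-3.14, -0.001, 2.507]
wrist_force: [-0.2, 0.6, -2.1]
finger_gap: 11.8
finger_force: 20.0
```

```bash
python3 - <<'E'
from h import *
s=monitor.read_state();print(s)
w=imaging.camera("wrist")
for r in trace(w,"thumbscrew")[:2]: print(round(r["p"],2),np.round(r["rect"]))
save(w,"w3.png",(180,170,380,370),3)
E
```

```text
{'clock': 6.025, 'joints': array([ 3.78966351e-01,  4.17899204e-01,  1.51563890e+00, -4.47621047e-05,
        1.20993654e+00, -5.56934906e-01]), 'qd': array([-0.00093501,  0.00461473,  0.00026567,  0.00062193,  0.00256828,
        0.00245697]), 'effort': array([ 1.44770800e-02, -5.96025252e+01, -3.44401503e+01,  5.12402225e-02,
        6.36408641e-02,  9.79428387e-05]), 'eef_pos': array([521.17800292, 246.9245677 , 160.23134532]), 'eef_rot': array([-3.13997295e+00, -9.59270493e-04,  2.50671265e+00]), 'wrist_force': array([-0.22393304,  0.56901423, -2.12522955]), 'moment': array([-0.0083065 , -0.00047941,  0.04165902]), 'finger_force': 19.99987006187439, 'finger_gap': 11.754499984344179}
0.7 [450. 183.  47.  22.]
0.63 [285. 259.  24.  67.]
```

View pics/w3.png

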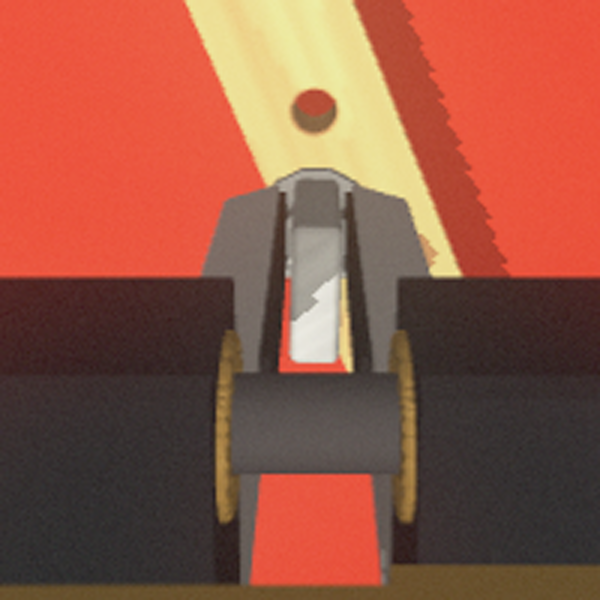

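The screw is held, but the gap reads 11.8 mm instead of 9. In the crop there is daylight between the pads and the wing (295–340, 180–360), so the fingertips are probably gripping the neck just above the collar. I'll set it back in its hole and grip 5 mm higher.

Emit:
{"api": "arm_command", "payload": {"steps": [[0, 0, 0, 30, 0], [0, 0, 0, 60, 0], [0, 0, 0, 80, 0], [0, 0, 0, 90, 0], [0, 0, 0, 98, 0], [0, 0, 0, 104, 0], [0, 0, 0, 107, 0], [0, 0, 0, 108.5, 0], [0, 0, 0, 108.5, 0]]}}

```text
clock: 7.25
eef_pos: [521.7, 247.2, 53.1]
eef_rot: [3.141, 0.0, 2.507]
wrist_force: [0.2, 0.4, -0.9]
finger_gap: 12.3
finger_force: 20.0
```

Emit:
{"api": "arm_command", "payload": {"steps": [[0.3, 0, 0, 0, 0], [0.3, 0, 0, 0, 0], [0.3, 0, 0, -3, 0], [0.3, 0, 0, -5, 0], [0.3, 0, 0, -5, 0], [0, 0, 0, -5, 0], [0, 0, 0, -5, 0], [0, 0, 0, -5, 0], [0, 0, 0, -5, 0], [0, 0, 0, -5, 0]], "force": 25}}

```text
clock: 8.5
eef_pos: [521.6, 247.1, 57.9]
eef_rot: [-3.141, -0.0, 2.507]
wrist_force: [0.1, -0.1, -1.1]
finger_gap: 8.7
finger_force: 25.0
```

The gap is now 8.7 mm, so the wing is properly gripped. The TCP is 31.9 mm above the collar's underside. I'll lift and carry it over, staying above the microphone, to a viewing spot near the bracket hole.

Emit:
{"api": "arm_command", "payload": {"steps": [[0, 0, 0, -20, 0], [0, 0, 0, -60, 0], [0, 0, 0, -100, 0], [0, 0, 0, -132, 0], [0, -38, -32, -132, -4], [0, -76, -64, -132, -8], [0, -114, -96, -132, -12], [0, -152, -128, -132, -16], [0, -190, -160, -132, -20], [0, -228, -192, -132, -25], [0, -266, -224, -132, -30], [0, -290, -245, -132, -33], [0, -306, -258, -132, -35], [0, -306, -258, -132, -35], [0, -306, -258, -132, -35], [0, -306, -258, -132, -35]]}}

```text
clock: 10.5
eef_pos: [614.9, -141.1, 190.1]
eef_rot: [3.142, 0.0, 3.118]
wrist_force: [0.8, 0.1, -1.1]
finger_gap: 9.0
finger_force: 25.0
```

```bash
python3 - <<'E'
from h import *
s=monitor.read_state();print(s["clock"],s["joints"],s["eef_pos"],s["eef_rot"],s["wrist_force"],s["finger_gap"])
w=imaging.camera("wrist");save(w,"w4.png",s=1.4)
for t in("thumbscrew","bracket_hole","rail"):
    for r in trace(w,t)[:2]: print(t,round(r["p"],2),np.round(r["rect"]))
print(proj(w,[[586.5,-142.4,42.5]]))
print("tip",proj(w,[s["eef_pos"]-[0,0,55.4]]))
E
```

```text
10.5 [-2.83646904e-01  5.07866441e-01  1.31239942e+00  4.98341146e-05
  1.32123755e+00 -1.83104938e+00] [ 614.94361286 -141.12431321  190.10707536] [3.14156895e+00 9.86701290e-05 3.11818649e+00] [ 0.76566992  0.06290557 -1.12342031] 8.981869030911634
thumbscrew 0.84 [283. 254.  32.  65.]
bracket_hole 0.61 [328. 179. 226. 122.]
rail 0.96 [319. 182. 289. 122.]
rail 0.48 [286. 252.  31.  59.]
[[281.52410345 174.80031754]]
tip [[283.03163548 228.48629577]]
```

View pics/w4.png

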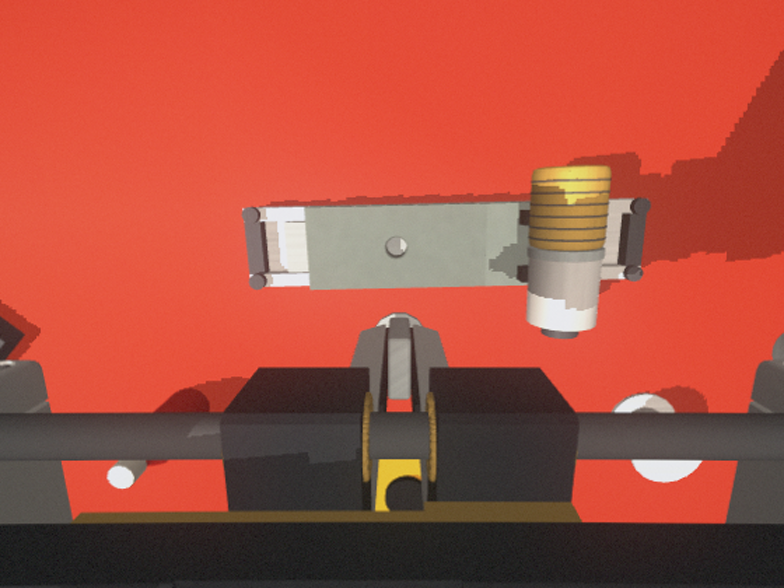

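The hole is at about (283,175) px, level with the mid foot (foot columns 221–350). The microphone is clear at columns 377–436. I'll refine the hole centre, the rail angle and the held screw's offset.

```bash
python3 - <<'E'
from h import *
s=monitor.read_state();w=imaging.camera("wrist")
p=s["eef_pos"];y=s["eef_rot"][2];tx=np.array([np.cos(y),np.sin(y),0]);ty=np.array([np.sin(y),-np.cos(y),0])
S=6;im=cv2.resize(w["img"],None,fx=S,fy=S,interpolation=cv2.INTER_CUBIC)
def px(X): return (proj(w,X)*S+(S-1)/2).astype(np.int32)
top=p+[0,0,6.1]; col=p-[0,0,28.9]
q=[top+a*tx+b*ty for a,b in((13,4.5),(13,-4.5),(-13,-4.5),(-13,4.5))]
cv2.polylines(im,[px(q)],True,(255,0,255),1)
t=np.linspace(0,2*np.pi,60)
cv2.polylines(im,[px([col+13*np.cos(k)*tx+13*np.sin(k)*ty for k in t])],True,(0,0,255),1)
h=np.array([586.5,-140.7,42.5])
cv2.polylines(im,[px([h+7.5*np.cos(k)*tx+7.5*np.sin(k)*ty for k in t])],True,(255,0,255),1)
a=im[155*S:195*S,263*S:303*S]; b=im[218*S:288*S,255*S:311*S]
a=cv2.resize(a,(400,400)); b=cv2.resize(b,(384,480))
o=np.zeros((480,784,3),np.uint8);o[:400,:400]=a;o[:480,400:]=b
cv2.imwrite("pics/chk.png",o[:,:,::-1])
# foot edges via Canny-ish colour: long lines in region
g=cv2.cvtColor(w["img"],cv2.COLOR_RGB2GRAY)
red=((w["img"][:,:,0].astype(int)-w["img"][:,:,1])>60)
for nm,rng in(("far",range(147,163)),("near",range(200,215))):
    P=[]
    for c in range(226,340,3):
        col_=red[rng.start:rng.stop,c].astype(int); i=np.where(np.diff(col_)!=0)[0]
        if len(i): P.append(onz(w,(c,rng.start+i[0]+.5),42.5 if nm=="far" else 42.5)[:2])
    P=np.array(P); 
    if len(P)>5:
        f=np.polyfit(P[:,1],P[:,0],1); print(nm,len(P),"x at hole y",np.polyval(f,-140.7),"slope deg",np.degrees(np.arctan(f[0])))
d=g[165:186,273:294]; _,m=cv2.threshold(d,0,255,cv2.THRESH_OTSU);print((d//10).tolist().__len__())
for uv in((283.2,175),(283,175.5)): print(onz(w,uv,42.5))
print("yaw err tool vs 180:",np.degrees(y)-180)
E
```

```text
near 38 x at hole y 618.1816236424158 slope deg 0.15883478884068997
21
[ 586.80485366 -141.24534974   42.5       ]
[ 587.30782761 -141.46126951   42.5       ]
yaw err tool vs 180: -1.3531571163018157
```

View pics/chk.png

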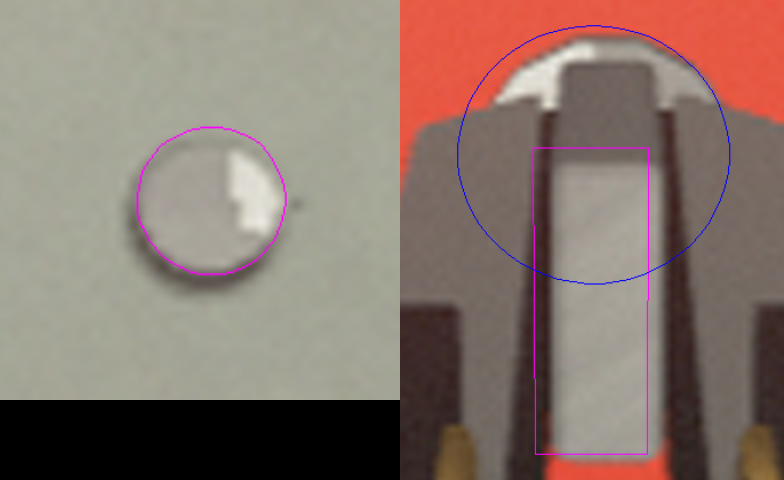

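Both overlays show the held screw shifted about +1.2 mm (tool y) and 1 mm (tool −x) by the camera offset. After correcting for that, the hole is 28.4 mm (−x) and 1.1 mm (−y) from the screw axis, at about (586.5,−142.2). The top view gave the same place. I'll move above it and then descend.

Emit:
{"api": "arm_command", "payload": {"steps": [[0, 14, -1, 0, 0], [0, 28.4, -1.7, 0, 0], [0, 28.4, -1.7, 30, 0], [0, 28.4, -1.7, 60, 0], [0, 28.4, -1.7, 80, 0], [0, 28.4, -1.7, 86, 0], [0, 28.4, -1.7, 86, 0], [0, 28.4, -1.7, 86, 0]]}}

```text
clock: 11.75
eef_pos: [587.0, -143.2, 105.0]
eef_rot: [-3.141, 0.001, 3.118]
wrist_force: [0.1, -0.2, -0.8]
finger_gap: 9.1
finger_force: 25.0
```

```bash
python3 - <<'E'
from h import *
s=monitor.read_state();print(s["clock"],s["eef_pos"],s["eef_rot"],s["wrist_force"])
w=imaging.camera("wrist");a=imaging.camera("scene")
o=np.hstack([cv2.resize(w["img"][170:290,220:345],None,fx=3.2,fy=3.2,interpolation=2),cv2.resize(a["img"][150:270,180:305],None,fx=3.2,fy=3.2,interpolation=2)])
cv2.imwrite("pics/ab.png",o[:,:,::-1])
E
```

```text
11.75 [ 586.9802421  -143.21517322  104.97275824] [-3.14117784e+00  1.43006810e-03  3.11761600e+00] [ 0.11663254 -0.19092082 -0.76930375]
```

View pics/ab.png

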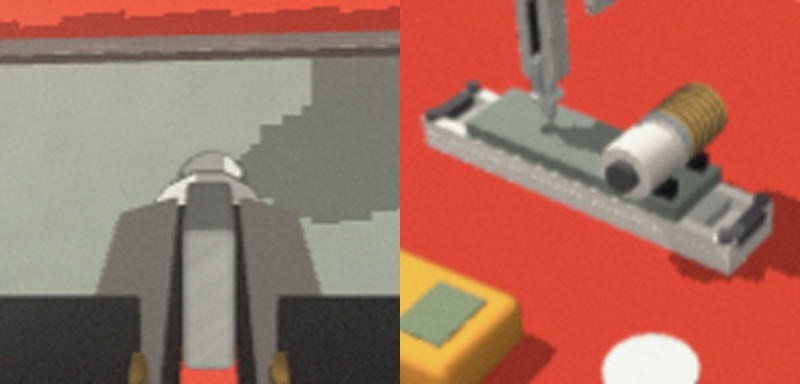

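The tip hovers just over the hole in the scene view. In the wrist crop the hole rim's far edge is at (212,152) and the screw axis at column 208, so the hole is about 1 mm further along tool +y. I'll check x numerically.

```bash
python3 - <<'E'
from h import *
s=monitor.read_state();w=imaging.camera("wrist");p=s["eef_pos"]
for ox in(0,1,2):
  # far rim point of the hole (towards -x), hole centred ox (+x) from screw axis; +1.0 x,+1.2 y camera shift
  print(ox,proj(w,[[p[0]+ox+1-7.5,p[1]+1.2,42.5],[p[0]+1-13,p[1]+1.2,p[2]-28.9]]))
g=w["img"][205:232,280:293].astype(int);print(g[:,:,1].mean(1).round().tolist())
E
```

```text
0 [[284.51265388 217.45143764]
 [284.2588599  222.72755275]]
1 [[284.5456271  218.7239206 ]
 [284.2588599  222.72755275]]
2 [[284.57853399 219.99385255]
 [284.2588599  222.72755275]]
[172.0, 175.0, 175.0, 174.0, 174.0, 174.0, 174.0, 173.0, 174.0, 173.0, 173.0, 172.0, 159.0, 154.0, 165.0, 173.0, 178.0, 175.0, 142.0, 149.0, 170.0, 159.0, 110.0, 108.0, 106.0, 108.0, 106.0]
```

Emit:
{"api": "arm_command", "payload": {"steps": [[0, 0, 0.8, 0, 0], [0, 0, 0.8, 4, 0], [0, 0, 0.8, 8, 0], [0, 0, 0.8, 12, 0], [0, 0, 0.8, 16, 0], [0, 0, 0.8, 16, 0]]}}

```text
clock: 12.65
eef_pos: [586.4, -142.3, 87.5]
eef_rot: [3.141, -0.001, 3.118]
wrist_force: [-0.5, 0.3, -0.7]
finger_gap: 8.6
finger_force: 25.0
```

Emit:
{"api": "arm_command", "payload": {"steps": [[0, 0, 4, 0, 0], [0, 0, 8, 0, 0], [0, 0, 12, 0, 0], [0, 0, 15, 0, 0], [0, 0, 15, 1, 0], [0, 0, 15, 2, 0], [0, 0, 15, 3, 0], [0, 0, 15, 3, 0]]}}

```text
clock: 13.65
eef_pos: [586.9, -127.3, 84.8]
eef_rot: [3.141, -0.0, 3.118]
wrist_force: [-0.5, 0.0, -0.3]
finger_gap: 8.6
finger_force: 25.0
```

Emit:
{"api": "arm_command", "payload": {"steps": [[0, 0, 0, 0.5, 0], [0, 0, 0, 1, 0], [0, 0, 0, 1.5, 0], [0, 0, 0, 1.5, 0]]}}

```text
clock: 14.15
eef_pos: [586.9, -127.3, 83.4]
eef_rot: [3.142, -0.0, 3.118]
wrist_force: [0.3, -0.3, -0.7]
finger_gap: 8.7
finger_force: 25.0
```

Emit:
{"api": "arm_command", "payload": {"steps": [[0, 0, 0, 0.5, 0], [0, 0, 0, 1, 0], [0, 0, 0, 1.0, 0]]}}

```text
clock: 14.52
eef_pos: [587.1, -127.4, 83.2]
eef_rot: [-3.141, 0.001, 3.118]
wrist_force: [-2.2, 0.5, 5.7]
finger_gap: 9.2
finger_force: 25.0
```

The tip is resting on the bar with about 6 N. I'll sweep along +y in short strokes, watching height and force.

Emit:
{"api": "arm_command", "payload": {"steps": [[0, 0, 1, 0, 0], [0, 0, 2, 0, 0], [0, 0, 3, 0, 0], [0, 0, 4, 0, 0], [0, 0, 5, 0, 0], [0, 0, 5, 0, 0]]}}

```text
clock: 15.28
eef_pos: [587.3, -123.2, 83.2]
eef_rot: [-3.14, 0.001, 3.117]
wrist_force: [-2.2, -4.9, 5.6]
finger_gap: 9.0
finger_force: 25.0
```

Emit:
{"api": "arm_command", "payload": {"steps": [[0, 0.3, 1, 0, 0], [0, 0.5, 2, 0, 0], [0, 0.5, 3, 0, 0], [0, 0.5, 4, 0, 0], [0, 0.5, 4, 0, 0]]}}

```text
clock: 15.9
eef_pos: [587.2, -118.9, 83.2]
eef_rot: [-3.14, 0.002, 3.118]
wrist_force: [-0.2, -4.2, 5.4]
finger_gap: 8.8
finger_force: 25.0
```

Emit:
{"api": "arm_command", "payload": {"steps": [[0, 0, 1, 0, 0], [0, 0, 2, 0, 0], [0, 0, 3, 0, 0], [0, 0, 4, 0, 0], [0, 0, 4, 0, 0]]}}

```text
clock: 16.52
eef_pos: [587.2, -114.9, 83.2]
eef_rot: [-3.141, 0.002, 3.117]
wrist_force: [-0.4, -3.7, 5.5]
finger_gap: 8.8
finger_force: 25.0
```

Emit:
{"api": "arm_command", "payload": {"steps": [[0, 0, 1, 0, 0], [0, 0, 2, 0, 0], [0, 0, 3, 0, 0], [0, 0, 4, 0, 0], [0, 0, 4, 0, 0]]}}

```text
clock: 17.15
eef_pos: [587.2, -110.7, 83.0]
eef_rot: [-3.141, 0.001, 3.118]
wrist_force: [-0.3, -3.9, 5.9]
finger_gap: 8.8
finger_force: 25.0
```

Emit:
{"api": "arm_command", "payload": {"steps": [[0, 0, 1, 0, 0], [0, 0, 2, 0, 0], [0, 0, 3, 0, 0], [0, 0, 4, 0, 0], [0, 0, 4, 0, 0]]}}

```text
clock: 17.77
eef_pos: [586.7, -106.0, 82.1]
eef_rot: [3.141, -0.001, 3.118]
wrist_force: [0.7, -0.6, -0.9]
finger_gap: 9.0
finger_force: 25.0
```

The force vanished and the tool dropped about 1 mm, so the tip is over the socket. I'll lower gently.

Emit:
{"api": "arm_command", "payload": {"steps": [[0, 0, 0, 0.5, 0], [0, 0, 0, 1, 0], [0, 0, 0, 1.5, 0], [0, 0, 0, 1.5, 0]]}}

```text
clock: 18.27
eef_pos: [586.9, -106.3, 80.9]
eef_rot: [3.142, -0.0, 3.118]
wrist_force: [0.5, 0.1, -0.8]
finger_gap: 8.9
finger_force: 25.0
```

Emit:
{"api": "arm_command", "payload": {"steps": [[0, 0, 0, 1, 0], [0, 0, 0, 2, 0], [0, 0, 0, 2.5, 0], [0, 0, 0, 2.5, 0]]}}

```text
clock: 18.77
eef_pos: [586.9, -106.3, 78.4]
eef_rot: [3.142, -0.0, 3.118]
wrist_force: [0.4, 0.3, -1.1]
finger_gap: 8.8
finger_force: 25.0
```

Emit:
{"api": "arm_command", "payload": {"steps": [[0, 0, 0, 1, 0], [0, 0, 0, 2, 0], [0, 0, 0, 3, 0], [0, 0, 0, 3.5, 0], [0, 0, 0, 3.5, 0]]}}

```text
clock: 19.4
eef_pos: [586.9, -106.3, 74.9]
eef_rot: [-3.142, -0.0, 3.118]
wrist_force: [0.5, -0.5, -1.4]
finger_gap: 8.9
finger_force: 25.0
```

Emit:
{"api": "arm_command", "payload": {"steps": [[0, 0, 0, 0.5, 0], [0, 0, 0, 1, 0], [0, 0, 0, 1.5, 0], [0, 0, 0, 1.5, 0], [0, 0, 0, 1.5, 0]]}}

```text
clock: 20.02
eef_pos: [587.0, -106.3, 74.3]
eef_rot: [-3.141, 0.0, 3.118]
wrist_force: [-4.3, 1.2, 9.8]
finger_gap: 9.1
finger_force: 25.0
```

It is seated: TCP z is 74.3 (74.4 expected) with about 10 N upward. I'll ease the pressure and turn clockwise.

Emit:
{"api": "arm_command", "payload": {"steps": [[0, 0.3, 0, -0.7, 0], [0, 0.3, 0, -0.7, 0], [0, 0.3, 0, -0.7, 8], [0, 0.3, 0, -0.7, 16], [0, 0.3, 0, -0.7, 24], [0, 0.3, 0, -0.7, 32], [0, 0.3, 0, -0.7, 40], [0, 0.3, 0, -0.7, 40]], "force": 35}}

```text
clock: 21.02
eef_pos: [587.1, -105.9, 74.4]
eef_rot: [3.141, 0.001, 2.42]
wrist_force: [1.6, 3.1, 2.4]
finger_gap: 8.5
finger_force: 35.0
```

Emit:
{"api": "arm_command", "payload": {"steps": [[0, 0, 0, 0, 8], [0, 0, 0, 0, 16], [0, 0, 0, 0, 24], [0, 0, 0, 0, 32], [0, 0, 0, 0, 40], [0, 0, 0, 0, 46], [0, 0, 0, 0, 46], [0, 0, 0, 0, 46]]}}

```text
clock: 22.02
eef_pos: [587.6, -105.7, 74.4]
eef_rot: [3.139, -0.001, 1.621]
wrist_force: [7.0, 7.0, -0.2]
finger_gap: 8.5
finger_force: 35.0
```

```bash
python3 - <<'E'
from h import *
s=monitor.read_state();print(s["clock"],s["joints"],s["eef_pos"],s["eef_rot"],s["wrist_force"],s["moment"])
E
```

```text
22.025 [-2.39903211e-01  5.59335174e-01  1.52299930e+00  1.42412966e-03
  1.05698507e+00 -2.90385794e-01] [ 587.56349586 -105.72594505   74.3969021 ] [ 3.13905957e+00 -5.39123711e-04  1.62058104e+00] [ 7.01434864  6.98530587 -0.15411611] [ 1.21217999 -1.47482439  0.02390926]
```

The turn is done (86°). Side force has built up to about 7 N, so I'll relax it, release, lift and look.

Emit:
{"api": "arm_command", "payload": {"steps": [[0, 0.4, 0.4, 0, 0], [0, 0.8, 0.8, 0, 0], [0, 0.8, 0.8, 0, 0], [0.15, 0.8, 0.8, 0, 0], [0.3, 0.8, 0.8, 0, 0], [0.4, 0.8, 0.8, 0, 0], [0.4, 0.8, 0.8, 0, 0], [0.4, 0.8, 0.8, -10, 0], [0.4, 0.8, 0.8, -30, 0], [0.4, 0.8, 0.8, -60, 0], [0.4, 0.8, 0.8, -90, 0], [0.4, 0.8, 0.8, -90, 0], [0.4, 0.8, 0.8, -90, 0]]}}

```text
clock: 23.65
eef_pos: [587.1, -105.4, 163.6]
eef_rot: [-3.141, -0.0, 1.617]
wrist_force: [-0.2, 0.2, -0.2]
finger_gap: 37.6
finger_force: 0.0
```

```bash
python3 - <<'E'
from h import *
s=monitor.read_state();print(s["clock"],s["eef_pos"],s["eef_rot"],s["wrist_force"],s["finger_gap"])
w=imaging.camera("wrist");a=imaging.camera("scene")
y=s["eef_rot"][2];p=s["eef_pos"]
def wing(c,yaw,z): return [[c[0]+u*np.cos(yaw)-v*np.sin(yaw),c[1]+u*np.sin(yaw)+v*np.cos(yaw),z] for u,v in((13,4.5),(13,-4.5),(-13,-4.5),(-13,4.5))]
S=4;f=lambda p_:cv2.resize(p_["img"],None,fx=S,fy=S,interpolation=2)
A=f(w);B=f(a)
for im,p_ in((A,w),(B,a)): cv2.polylines(im,[(proj(p_,wing((587.3,-105.7),y,80.5))*S).astype(np.int32)],True,(255,0,255),1)
c=proj(w,[[587.3,-105.7,60]])[0]
x0,y0=int(c[0])-50,int(c[1])-60
d=proj(a,[[587.3,-105.7,60]])[0];u0,v0=int(d[0])-50,int(d[1])-60
o=np.hstack([A[y0*S:(y0+120)*S,x0*S:(x0+100)*S],B[v0*S:(v0+120)*S,u0*S:(u0+100)*S]])
cv2.imwrite("pics/end.png",o[:,:,::-1]);print(o.shape,x0,y0)
E
```

```text
23.65 [ 587.0852847  -105.38344943  163.63171729] [-3.14084161e+00 -2.03945679e-04  1.61664034e+00] [-0.23890078  0.18214019 -0.24144838] 37.62081149245437
(480, 800, 3) 234 154
```

View pics/end.png

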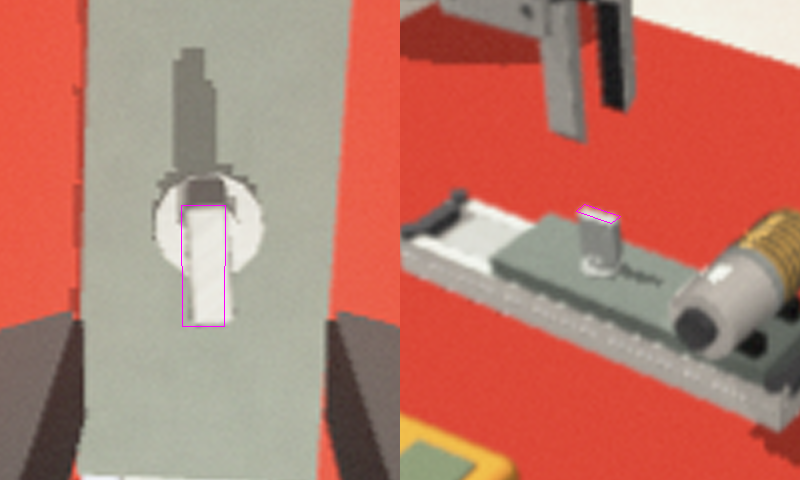

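The screw stands upright with its collar flat on the bracket. The wing lies along the rail, matching the magenta model in both views, which is about 85° from where it went in. The fingers are clear, so I'm handing in.

```bash
python3 -c "
from cell import job
print(job.sign_off())"
```

```text
the job is handed in; nothing more can be done
None
```

The thumbscrew is seated in the bracket with its collar flat, turned about 85° clockwise and released. The job is handed in at about 24 s on the robot's clock. I judged the lock from the turn and the pictures, since its angle can't be read directly.

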